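# Complete a grinding-ball pair and hold the carrier over the code reader

## Task

The white carrier with the blue handle takes a matched pair of steel grinding balls and one is still missing: lift the spare ball out of the red tray and lower it into the carrier's empty pocket without dropping it. Then lift the carrier by its handle, carry it without tipping it so that both loose balls stay in their pockets, and finish while still holding it in the gripper, level and still, with the middle of its underside over the glass window of the black code reader and about 10 cm above the glass, so that the code underneath can be read. Leave the red tray and the bottles and the tape roll around where they are.

Things in the scene. Friction and masses are not known exactly. Their poses are not given: they have to be found in the camera images.
- ball_spare_center (a point): centre of the spare ball, a loose polished steel ball of 25 mm diameter and about 64 g; it lies on the floor of the red tray, its centre 15.5 mm above the bench, and can roll
- ball_kept_center (a point): centre of the other ball of the pair, the same size and about the same weight; it lies loose in the carrier's full pocket, where it can roll a few mm
- red_tray: open red instrument tray, loose, about 0.35 kg, 130 mm along its x, 190 mm along its y, 31 mm high; floor and walls 3 mm thick; origin at the centre of its underside; it stands with its long side roughly along world x
- carrier_handle (a point): centre of the carrier's grip: a blue bar 64 mm long (carrier x), 16 mm thick (carrier y), 18 mm tall, on two thin steel posts over the middle of the carrier, its top 61 mm above the carrier's underside; this point is 52 mm above the underside. Axes are the carrier's: x along the long plate through both pockets, z up
- carrier_code (a point): middle of the carrier's underside, where the code label is. The carrier is a loose white tray 168 mm (x) by 76 mm (y), deck 12 mm above the underside with an edge lip 2 mm higher, about 0.28 kg without balls; it stands on the bench at any yaw. Axes are the carrier's
- pocket_empty (a point): centre of the floor of the empty pocket, at x = -58 mm of the carrier and 8 mm above its underside; a round flat-floored recess of 34 mm diameter, only 4 mm deep, so a ball's centre rests 12.5 mm above this point. Axes are the carrier's
- pocket_full (a point): the same for the pocket at x = +58 mm of the carrier, which holds the kept ball at the start
- reader_window (a point): centre of the glass window on top of the code reader, a low black box 100 x 84 mm fixed to the bench, with a cable to the rear; the glass is 62 x 52 mm, faces up and lies 46.5 mm above the bench. To its right stands a drawer cabinet whose top is 210 mm above the bench (x from 0.35 m, y from -0.20 to 0.10 m), between the reader and the carrier's place
- bottle_buffer (a point): bystander: white bottle with blue cap, 64 mm wide, 135 mm tall, to stay put; point on its axis half-way up
- bottle_small (a point): bystander: small brown bottle with white cap, 40 mm wide, 75 mm tall, to stay put; point on its axis half-way up
- tape_roll (a point): bystander: blue tape roll lying flat, 73 mm wide, 19 mm tall, to stay put; point at its middle

How it is judged:
On the way, in this order (a step that is already met when the one before it is completed fails the run):
1. the spare ball is lifted out of the red tray in the gripper, clear above its rim (height (world z) of ball_spare_center above 0.06 m and contact force between the fingers and ball_spare above 0.5 N), for 0.1 s.
2. the spare ball lies in the empty pocket, let go, the carrier still standing on the bench (distance between ball_spare_center and pocket_empty below 0.018 m and contact force between the fingers and ball_spare below 0.05 N and height (world z) of carrier_code below 0.006 m), for 0.2 s.
3. the carrier is lifted off the bench in the gripper with both balls in their pockets (height (world z) of carrier_code above 0.05 m and contact force between the fingers and carrier above 1 N and distance between ball_spare_center and pocket_empty below 0.018 m and distance between ball_kept_center and pocket_full below 0.018 m), for 0.2 s.
At the end, for the whole second after the job is handed in: The gripper still holds the carrier, still and level within 0.12 rad, clear of the reader; its underside's middle is within 25 mm of the window centre seen from above and 60 to 140 mm over the glass; each ball lies in its own pocket (centre within 18 mm of the pocket floor's centre) (distance between ball_spare_center and pocket_empty below 0.018 m and distance between ball_kept_center and pocket_full below 0.018 m and horizontal distance between carrier_code and reader_window below 0.025 m and height (world z) of carrier_code between 0.1065 and 0.1865 m and angle between carrier_code's own z axis and vertical below 0.12 rad and linear speed of carrier below 0.02 m/s and angular speed of carrier below 0.15 rad/s and contact force between the fingers and carrier above 1 N and contact force between carrier and reader below 0.05 N); the arm keeps its last pose, push and grip.
It fails at once if the carrier is tipped by more than 0.35 rad (20 degrees) (angle between carrier_code's own z axis and vertical above 0.35 rad).
It fails at once if the kept ball leaves its pocket (distance between ball_kept_center and pocket_full above 0.025 m).
It fails at once if the spare ball is dropped or thrown: moves faster than 0.7 m/s (a fall of about 25 mm) with no finger on it (contact force between the fingers and ball_spare below 0.01 N and linear speed of ball_spare above 0.7 m/s).
It fails at once if the red tray is shifted by more than 40 mm (distance of red_tray from where it was at the start of the episode above 0.04 m).
It fails at once if a bottle or the tape roll is moved by more than 30 mm (distance of any of bottle_buffer, bottle_small, tape_roll from where it was at the start of the episode above 0.03 m).
It also fails if it takes over 72 s, if anything falls off the work surface, if the arm or the gripper's body presses on something with over 40 N, if the wrist force passes 120 N, or if a joint passes its speed limit or range.

## Robot

A 6-joint arm with a two-finger parallel gripper is mounted at the origin on the work surface; the furniture and walls round the work are solid. World frame = base frame: x ahead of the robot, y to its left, z up, the work surface at z = 0. Lengths are in m, angles in rad, forces in N, time in s.
With the tool pointing down it reaches from about 0.4 to 0.925 m from the base axis. Payload 3.4 kg.
Tool frame: the origin (TCP) lies midway between the tips of the shut fingers; the grasp point (between the pads) lies 19 mm behind it (env.hold_point_z is the distance from the TCP to the grasp point, in m); z points along the fingers, x is the direction in which the jaws open and shut, and the axes are right-handed (so a half turn about z gives the same grasp; the last joint's range is limited). The gripper opens to 85 mm and grips with 20 to 120 N. Pads are 22 mm wide; open, the fingers measure 114 mm over their backs; the gripper's body (76 mm by 85 mm) begins 54 mm behind the grasp point. The pads swing forward as they close: fully open they stand 13 mm farther back than shut.
Start: joints at [1.226, 0.307, 1.506, -0, 1.328, -0.073], TCP at [0.154, 0.554, 0.231] pointing down, gripper open.
Joint ranges: [-3.12, 3.12], [-1.05, 2.28], [0.14, 2.33], [-1.42, 4.57], [0.1, 2.73], [-2.68, 2.68]. Speed limits (rad/s): [2.57, 2.57, 3.14, 3.14, 3.14, 3.14].

## Interface

Orientations are given as a unit quaternion [w, x, y, z].
In Python, from rig import observe, optics, hand_in, env gives the robot as it stands.
- The arm moves only by the tool carry_out, never from a script. Its argument "rows" is text: rows parted by semicolons, each of 5 numbers parted by spaces: the closure, from -1 (fully open) to 1 (shut), then the shift along the tool's x, y, z normalised to -1 to 1, where 1 is 0.04 m, then the turn about the tool's z normalised to -1 to 1, where 1 is 90 degrees. In form: claw tx ty tz turn; .... A call has 1 to 12 rows; each row shifts and turns the commanded pose from where the row before left it, along the tool's axes as they then stand; what a row does not reach is not made up. A row lasts 1/10 s, in which the tool goes at most 50 mm and 8.59 degrees, less where a joint would pass 70% of its speed; a pose out of reach is approached as far as the arm can. A call with a number of a shift or a turn outside -1 to 1 is refused whole. A call with a gripper value outside its range is refused whole. The fingers move at their own pace and stop on an object; "squeeze" is the grip in N (left out, the last holds). Time passes only in rows, so rows that do not move let the fingers close. It gives the time, the measured TCP pose, the force and the opening at its end, in the units of the state.
- observe(): the state, without advancing time (a new reading comes with each control period).
- optics.get_image(name): name is "side" or "top"; returns a dict with "color" (400x640x3 uint8, blue, green, red), "intrinsics" (3x3 intrinsics, pixels), "R" (3x3) and "t" (3): a world point X has camera coordinates R X + t. Camera axes: x right, y down, z forward; pixel columns grow to the right and rows downward; lengths in m; the calibration is good to about 2 mm. A picture is of the moment at which its call begins. There is no depth.
- hand_in(): hands the job in, once; it reports no verdict.
The state is a dict: "time": time; "q": joint angles; "joint_vel": joint speeds; "effort": joint torques, N m; "tool_pos": TCP position; "ee_rot": TCP orientation; "wrist_force": force on the tool from outside, world axes, zero at the start; "moment": the same for the moment, N m; "opening": finger opening in m.
Only numpy, scipy, OpenCV 4.12 (cv2) and the standard library are available. Lean on these libraries where they do the work, as an engineer would, in place of code of your own. Each camera call takes 0.05 s, during which the arm holds its last target.

## Working session

There is one attempt and no reset: what is moved stays moved. The work goes in short steps, Python scripts to look and compute and a tool call to move; the robot and the scene stay as the last step left them, time stands still between calls to the robot, and variables do not carry over. Pictures are saved under pics/ and viewed, and the job is handed in when it is done.

Besides the shell and the picture viewer there is one more tool, called by a JSON object that holds its "api" and its "payload", one argument or row to a line. carry_out: Moves the arm, as the interface text tells. Scaled input: -1 to 1 covers 0.04 m each way for a shift and 90 degrees each way for a turn. Its arguments: {"type":"object","properties":{"rows":{"type":"string"},"squeeze":{"type":"number"}},"required":["rows"]}

```bash
mkdir -p pics
python3 - <<'E'
from rig import observe, optics, env
import cv2
print(observe()); print(env.hold_point_z)
for n in("side","top"):
    d=optics.get_image(n); cv2.imwrite(f"pics/{n}0.png",d["color"]); print(n,d["intrinsics"].tolist(),d["R"].tolist(),d["t"].tolist())
E
```

```text
{'time': 0.0, 'q': array([ 1.22550556e+00,  3.07556703e-01,  1.50767669e+00, -1.91502159e-05,
        1.32839797e+00, -7.35100001e-02]), 'joint_vel': array([ 7.70085124e-04,  9.04408414e-04,  9.62723717e-04, -7.34040401e-05,
       -1.71974023e-03, -8.98386647e-06]), 'effort': array([ 7.96363508e-06, -4.57548273e+01, -2.51922208e+01, -2.88381098e-04,
        1.30953005e-02,  1.90893428e-05]), 'tool_pos': array([0.1541552 , 0.55322317, 0.23038913]), 'ee_rot': array([ 5.63006675e-04,  7.96379778e-01,  6.04796006e-01, -8.49818656e-04]), 'wrist_force': array([-0.72696396, -0.23336141, -0.30846339]), 'moment': array([-0.01712107,  0.02415511, -0.01757008]), 'opening': 0.08533619031473696}
0.0187
side [[508.5484894732247, 0.0, 324.81178983608925], [0.0, 508.5484894732247, 205.8753885957144], [0.0, 0.0, 1.0]] [[0.6080253061709535, -0.7938788777559831, 0.007845668143596817], [-0.5460807916767781, -0.4253711640717743, -0.7217029456347586], [0.5762820455448717, 0.43452928581296446, -0.6921584383314949]] [-0.31145171444072306, 0.2555805050891364, 1.5450985911303647]
top [[425.1400227243334, 0.0, 321.94549260409013], [0.0, 425.1400227243334, 199.61051051510972], [0.0, 0.0, 1.0]] [[-0.01854695715062834, -0.9997737633987653, -0.010413087914840814], [-0.991872047033952, 0.019709629112422238, -0.12570351161733123], [0.12588031098281627, 0.007997033182387505, -0.9920132029197744]] [-0.05501467971714442, 0.42012854916139925, 1.557915198087045]
```

View pics/side0.png

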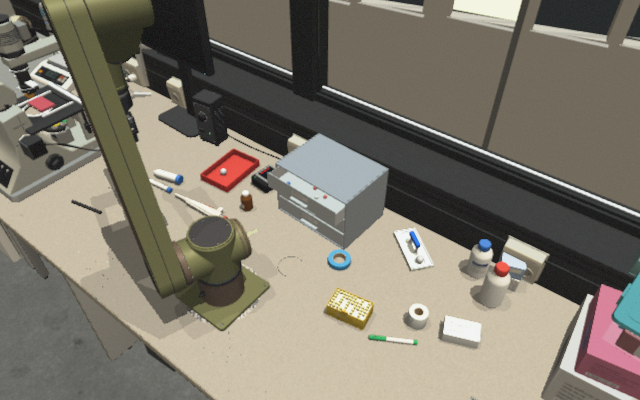

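View pics/top0.png

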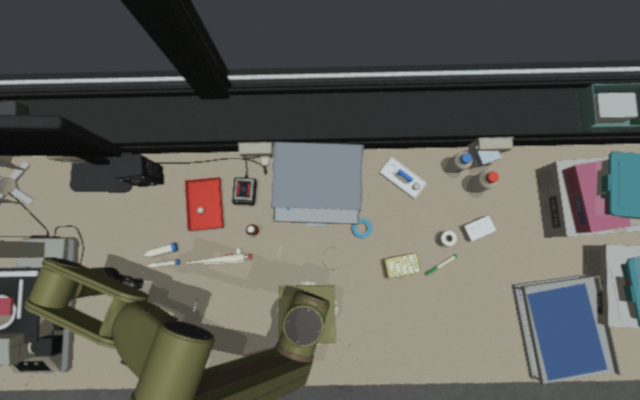

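Run:
```python
import cv2,numpy as np
t=cv2.imread("pics/top0.png");s=cv2.imread("pics/side0.png")
def c(im,x,y,w,h,k):return cv2.resize(im[y:y+h,x:x+w],None,fx=k,fy=k,interpolation=cv2.INTER_CUBIC)
cv2.imwrite("pics/c1.png",c(t,180,165,100,75,8))
cv2.imwrite("pics/c2.png",c(t,370,145,100,75,8))
cv2.imwrite("pics/c3.png",c(s,195,140,100,75,8))
cv2.imwrite("pics/c4.png",c(s,380,215,100,75,8))
```

```text
(no output)
```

View pics/c1.png

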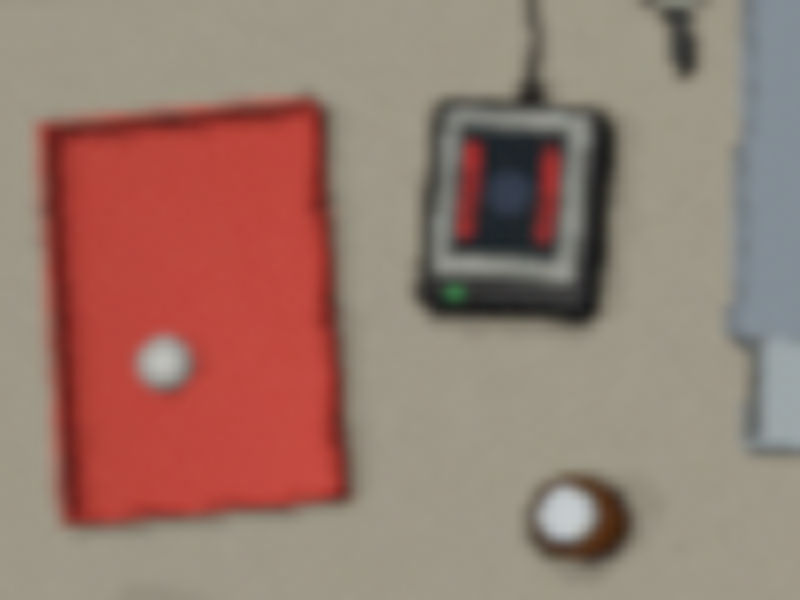

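View pics/c2.png

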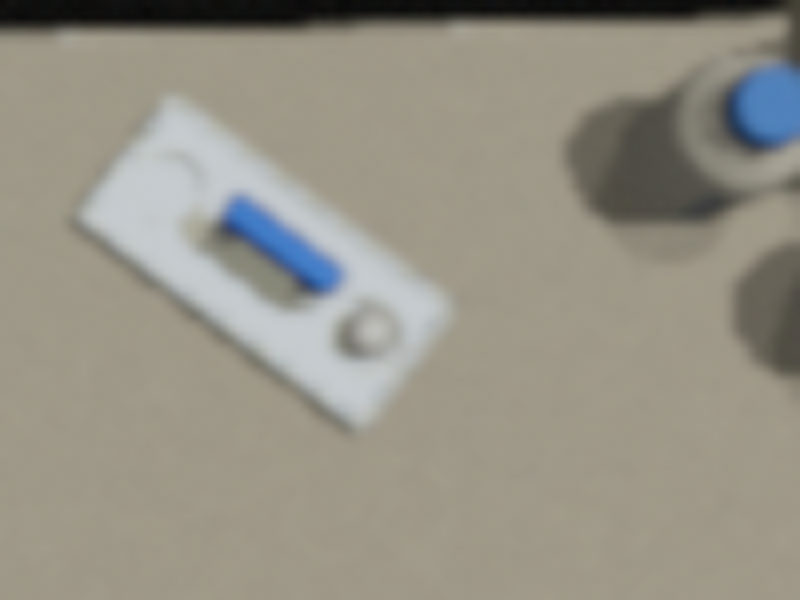

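View pics/c3.png

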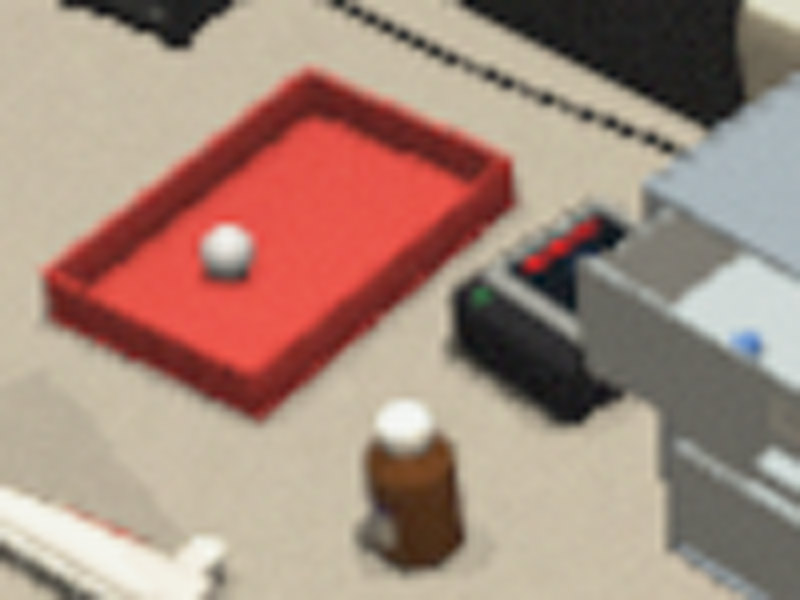

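View pics/c4.png

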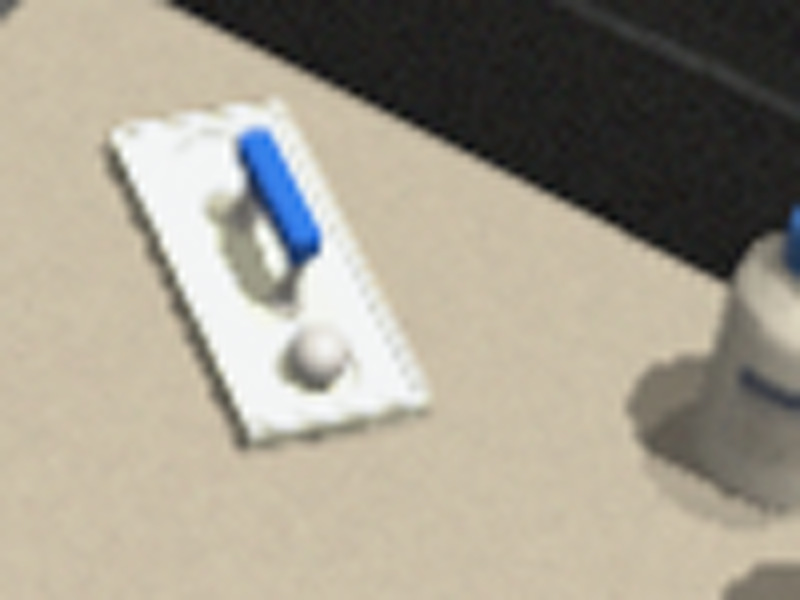

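```bash
cat > h.py <<'E'
import numpy as np, cv2
from rig import optics
def cams():
    return {n:optics.get_image(n) for n in("top","side")}
def plane(c,uv,z):
    K,R,t=map(np.array,(c["intrinsics"],c["R"],c["t"]))
    d=R.T@np.linalg.inv(K)@np.array([uv[0],uv[1],1.]); o=-R.T@t
    return o+d*(z-o[2])/d[2]
def tri(c1,u1,c2,u2):
    A=[];b=[]
    P=[np.array(c["intrinsics"])@np.c_[c["R"],c["t"]] for c in(c1,c2)]
    X=cv2.triangulatePoints(P[0],P[1],np.array(u1,float).reshape(2,1),np.array(u2,float).reshape(2,1))
    return (X[:3]/X[3]).ravel()
def proj(c,X):
    p=np.array(c["intrinsics"])@(np.array(c["R"])@np.array(X)+c["t"]);return p[:2]/p[2]
def cr(x0,y0,k,x,y): return ((x+.5)/k-.5+x0,(y+.5)/k-.5+y0)
def crop(im,x,y,w,h,k,f): cv2.imwrite(f,cv2.resize(im[y:y+h,x:x+w],None,fx=k,fy=k,interpolation=cv2.INTER_CUBIC))
E
python3 - <<'E'
from h import *
np.set_printoptions(precision=4,suppress=True)
c=cams();T=c["top"];S=c["side"]
a=lambda x,y:cr(180,165,8,x,y); b=lambda x,y:cr(370,145,8,x,y)
d=lambda x,y:cr(195,140,8,x,y); e=lambda x,y:cr(380,215,8,x,y)
print("ball",plane(T,a(164,362),.0155),plane(S,d(227,251),.0155),tri(T,a(164,362),S,d(227,251)))
for p in[(42,125),(320,100),(347,497),(68,522)]:print("tray",plane(T,a(*p),.031))
for p in[(45,275),(310,70),(513,162),(260,385)]:print("trayS",plane(S,d(*p),.031))
for p in[(172,95),(455,305),(362,432),(75,215)]:print("car",plane(T,b(*p),.014))
for p in[(280,100),(430,403),(245,435),(110,132)]:print("carS",plane(S,e(*p),.014))
print("handle T",plane(T,b(282,243),.061),"S",plane(S,e(281,193),.052+.005))
for p in[(238,208),(330,278)]:print("hT",plane(T,b(*p),.061))
print("kept",plane(T,b(368,330),.0205),plane(S,e(320,355),.0205))
print("win",plane(T,a(509,190),.0465), [plane(T,a(*p),.0465) for p in[(462,130),(570,140),(555,255),(452,245)]])
print("small",plane(T,a(567,516),.075),"buf",plane(T,b(768,105),.135))
E
```

```text
ball [0.3909 0.3949 0.0155] [0.3863 0.3898 0.0155] [0.3918 0.397  0.0082]
tray [0.502  0.4496 0.031 ]
tray [0.5112 0.3191 0.031 ]
tray [0.3248 0.3044 0.031 ]
tray [0.3158 0.4334 0.031 ]
trayS [0.3103 0.4287 0.031 ]
trayS [0.4973 0.4427 0.031 ]
trayS [0.5055 0.3149 0.031 ]
trayS [0.3173 0.2952 0.031 ]
car [ 0.5806 -0.3285  0.014 ]
car [ 0.4769 -0.4575  0.014 ]
car [ 0.4176 -0.411   0.014 ]
car [ 0.5236 -0.2805  0.014 ]
carS [ 0.5775 -0.333   0.014 ]
carS [ 0.4695 -0.4638  0.014 ]
carS [ 0.4107 -0.4143  0.014 ]
carS [ 0.5173 -0.286   0.014 ]
handle T [ 0.4996 -0.3686  0.061 ] S [ 0.4934 -0.376   0.057 ]
hT [ 0.5163 -0.3491  0.061 ]
hT [ 0.483  -0.3898  0.061 ]
kept [ 0.4649 -0.4147  0.0205] [ 0.4591 -0.4191  0.0205]
win [0.4643 0.2272 0.0465] [array([0.4929, 0.2491, 0.0465]), array([0.4872, 0.199 , 0.0465]), array([0.4336, 0.2058, 0.0465]), array([0.4392, 0.2534, 0.0465])]
small [0.3115 0.1949 0.075 ] buf [ 0.5431 -0.5692  0.135 ]
```

{"api": "carry_out", "payload": {
  "rows": "0 -0.33 0.96 0.36 0;0 -0.33 0.96 0.36 0;0 -0.33 0.96 0.36 0;0 -0.33 0.96 0.36 0;0 -0.33 0.96 0.36 0;0 -0.33 0.96 0.36 0;0 -0.33 0.96 0.36 0;0 0 0 0 0.09;0 0 0 0 0.09;0 0 0 0 0.09;0 0 0 0 0.09;0 0 0 0 0.09",
  "squeeze": 30
}}

```text
time: 1.4
tool_pos: [0.3885, 0.3925, 0.1303]
ee_rot: [0.0, 0.957, 0.289, -0.0]
wrist_force: [-0.5, 0.8, 0.2]
opening: 0.0426
```

{"api": "carry_out", "payload": {
  "rows": "0 0 0 0 0.09;0 0 0 0 0.09;0 0 0 0 0.09;0 0 0 0 0.05;0 0 0 0 0;0 0 0 0 0"
}}

```text
time: 2.0
tool_pos: [0.3885, 0.3926, 0.1304]
ee_rot: [0.0, 0.999, 0.046, -0.0]
wrist_force: [-0.3, 0.2, 0.0]
opening: 0.0427
```

```bash
cat >> h.py <<'E'
from rig import observe
from scipy.spatial.transform import Rotation as Ro
np.set_printoptions(precision=4,suppress=True)
def pose():
    o=observe();q=o["ee_rot"];R=Ro.from_quat([q[1],q[2],q[3],q[0]]).as_matrix();return o,np.array(o["tool_pos"]),R
def rep(target=None,yaw=None):
    o,p,R=pose();y=np.degrees(np.arctan2(R[1,0],R[0,0]))
    print("t",round(o["time"],2),"p",p,"yaw",round(y,2),"tilt",round(np.degrees(np.arccos(-R[2,2])),2),"op",round(o["opening"],4),"F",o["wrist_force"])
    if target is not None: print("units xyz",R.T@(np.array(target)-p)/.04)
    if yaw is not None:
        d=(y-yaw+90)%180-90;print("turn units",d/90)
E
python3 - <<'E'
from h import *
c=cams();rep((.3885,.3925,.13),5)
for n in c: print(n,proj(c[n],pose()[1])); cv2.imwrite(f"pics/{n}1.png",c[n]["color"])
crop(c["top"]["color"],160,165,100,75,8,"pics/d1.png");crop(c["side"]["color"],180,110,100,75,8,"pics/d2.png")
E
```

```text
t 2.1 p [0.3885 0.3927 0.1304] yaw 5.2 tilt 0.01 op 0.0427 F [ 0.124   0.156  -0.5136]
units xyz [-0.0001  0.0045  0.0106]
turn units 0.002275325802753198
top [190.9585 207.1169]
side [218.6773 146.0019]
```

View pics/d1.png

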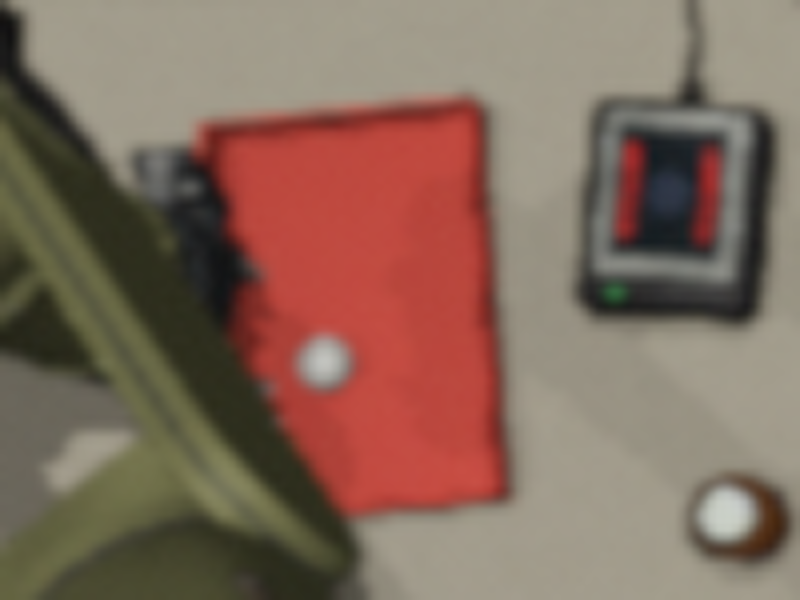

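View pics/d2.png

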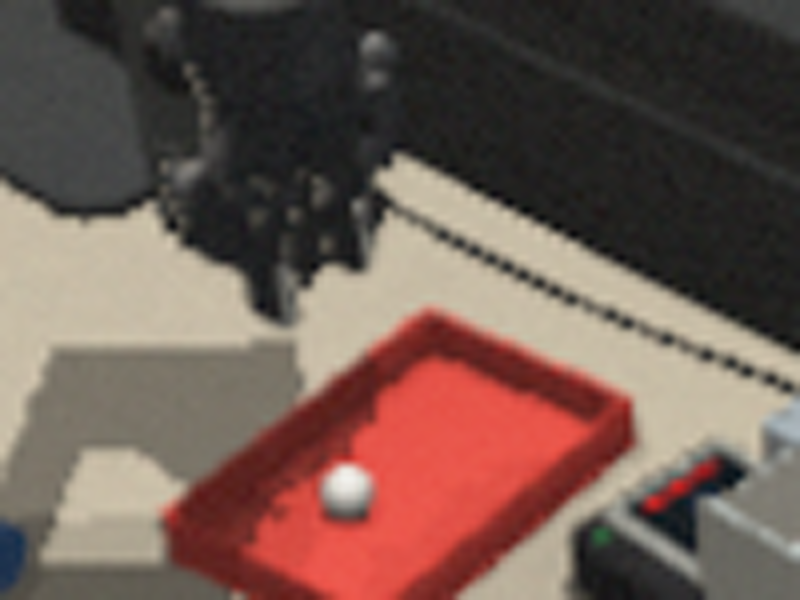

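{"api": "carry_out", "payload": {
  "rows": "0 0.04 -0.03 0.7 0;0 0 0 0.7 0;0 0 0 0.6 0;0 0 0 0 0;0 0 0 0 0"
}}

```text
time: 2.6
tool_pos: [0.3899, 0.394, 0.0504]
ee_rot: [0.0, 0.999, 0.045, -0.0]
wrist_force: [-0.5, -0.0, 0.2]
opening: 0.043
```

Run:
```python
from h import *
c=cams();rep((.3905,.395,.05),5)
o,p,R=pose()
for n in c: print(n,proj(c[n],p),[proj(c[n],p+s*.0213*R[:,0]+[0,0,.004]) for s in(-1,1)]); cv2.imwrite(f"pics/{n}2.png",c[n]["color"])
crop(c["top"]["color"],180,185,50,38,16,"pics/e1.png");crop(c["side"]["color"],195,140,60,45,13,"pics/e2.png")
```

```text
t 2.7 p [0.3909 0.3948 0.0517] yaw 5.15 tilt 0.13 op 0.0427 F [ 0.269  -0.0615 -0.3481]
units xyz [-0.0094 -0.0054  0.0428]
turn units 0.0016142373082473683
top [197.1748 208.8   ] [array([197.2627, 214.4551]), array([196.4288, 202.9364])]
side [221.6115 162.3495] [array([217.6953, 164.552 ]), array([225.1928, 158.519 ])]
```

View pics/e1.png

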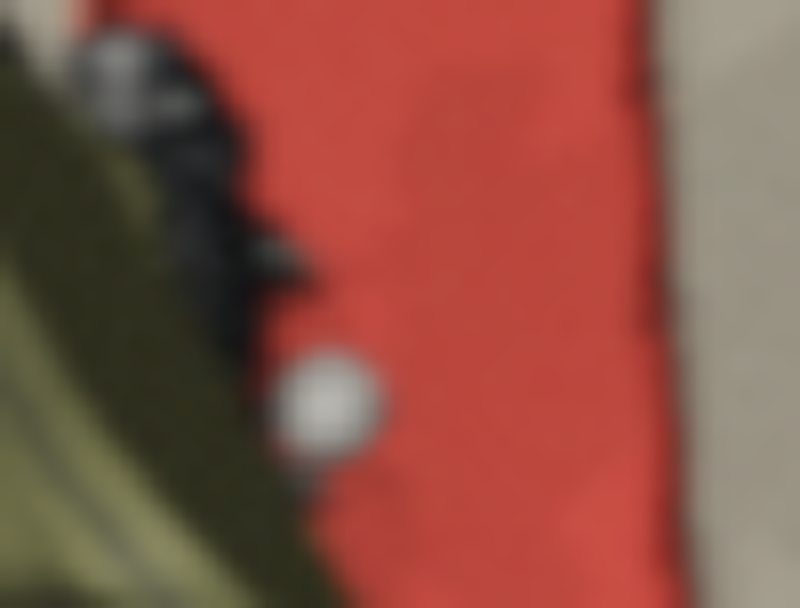

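View pics/e2.png

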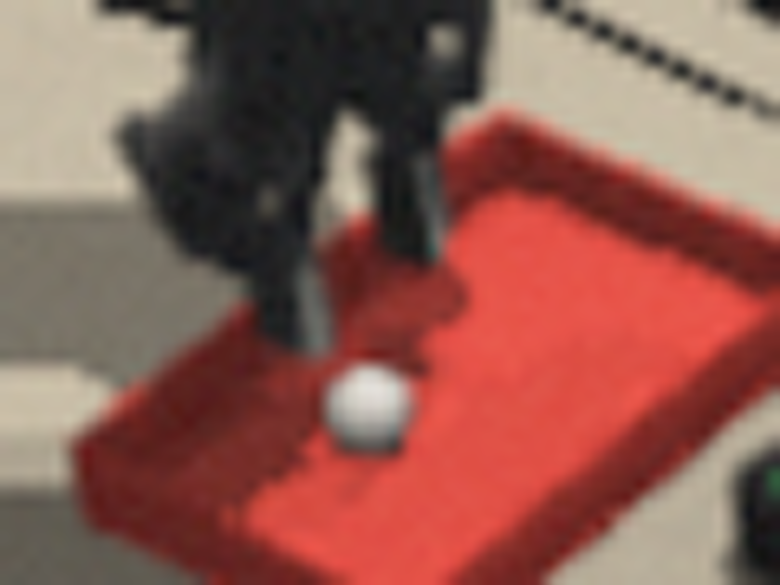

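Run:
```python
from h import *
c=cams();o,p,R=pose();rep()
S=c["side"];T=c["top"]
for q in[(.3909,.3949,.0155),(.3863,.3898,.0155),(.3883,.3925,.0155)]:print(proj(S,q),proj(T,q))
cv=lambda uv:((np.array(uv)-[195,140]+.5)*13-.5)
for s in(-1,1):
  for y in(-.011,.011):
    for z in(0,.004): print(s,y,z,cv(proj(S,p+s*.0213*R[:,0]+R[:,1]*-y+[0,0,z])))
cv2.imwrite("pics/w.png",cv2.resize(S["color"][60:185,180:300],None,fx=5,fy=5,interpolation=cv2.INTER_CUBIC))
```

```text
t 2.8 p [0.3909 0.3949 0.052 ] yaw 5.14 tilt 0.17 op 0.0433 F [ 0.2609  0.4682 -1.2137]
[222.8628 169.7868] [200.0637 209.804 ]
[222.9357 170.9315] [201.3988 210.9979]
[222.814  170.3828] [200.6899 210.4812]
-1 -0.011 0 [332.2708 348.5745]
-1 -0.011 0.004 [330.3825 337.7011]
-1 0.011 0 [273.479 322.013]
-1 0.011 0.004 [271.5131 311.1487]
1 -0.011 0 [429.399 269.715]
1 -0.011 0.004 [427.6771 258.8754]
1 0.011 0 [370.9809 243.8559]
1 0.011 0.004 [369.1823 233.0263]
```

View pics/w.png

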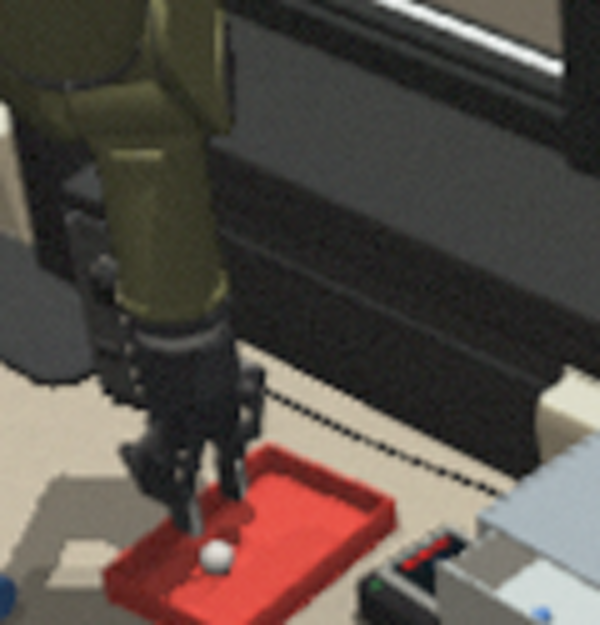

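Run:
```python
from h import *
rep((.3885,.3925,.007),5)
```

```text
t 2.8 p [0.3909 0.3949 0.052 ] yaw 5.14 tilt 0.17 op 0.0433 F [ 0.2609  0.4682 -1.2137]
units xyz [-0.0684  0.0555  1.1237]
turn units 0.0015213505403418519
```

{"api": "carry_out", "payload": {
  "rows": "0 -0.04 0.04 0.3 0;0 0 0 0 0"
}}

```text
time: 3.0
tool_pos: [0.3881, 0.3919, 0.0387]
ee_rot: [0.0, 0.999, 0.045, -0.0]
wrist_force: [-0.6, -0.6, 0.3]
opening: 0.0428
```

{"api": "carry_out", "payload": {
  "rows": "0 0 0 0 0"
}}

```text
time: 3.1
tool_pos: [0.3887, 0.3925, 0.0392]
ee_rot: [-0.0, 0.999, 0.045, 0.0]
wrist_force: [-0.5, 1.2, 0.1]
opening: 0.0425
```

{"api": "carry_out", "payload": {
  "rows": "0 0 0 0.2 0;0 0 0 0.2 0;0 0 0 0.2 0;0 0 0 0.18 0;0 0 0 0 0"
}}

```text
time: 3.6
tool_pos: [0.3877, 0.3916, 0.0058]
ee_rot: [0.001, 0.999, 0.045, -0.001]
wrist_force: [-0.0, -0.8, -0.7]
opening: 0.0428
```

Run:
```python
from h import *
rep((.3885,.3925,.007),5)
c=cams();rep()
crop(c["top"]["color"],180,185,50,38,16,"pics/f1.png");crop(c["side"]["color"],195,140,60,45,13,"pics/f2.png")
```

```text
t 3.6 p [0.3877 0.3916 0.0058] yaw 5.13 tilt 0.17 op 0.0428 F [-0.0185 -0.752  -0.6725]
units xyz [ 0.022  -0.0214 -0.0294]
turn units 0.0013900094558268153
t 3.7 p [0.3883 0.3921 0.0068] yaw 5.13 tilt 0.06 op 0.0429 F [-0.3253  0.3197  0.1246]
```

View pics/f2.png

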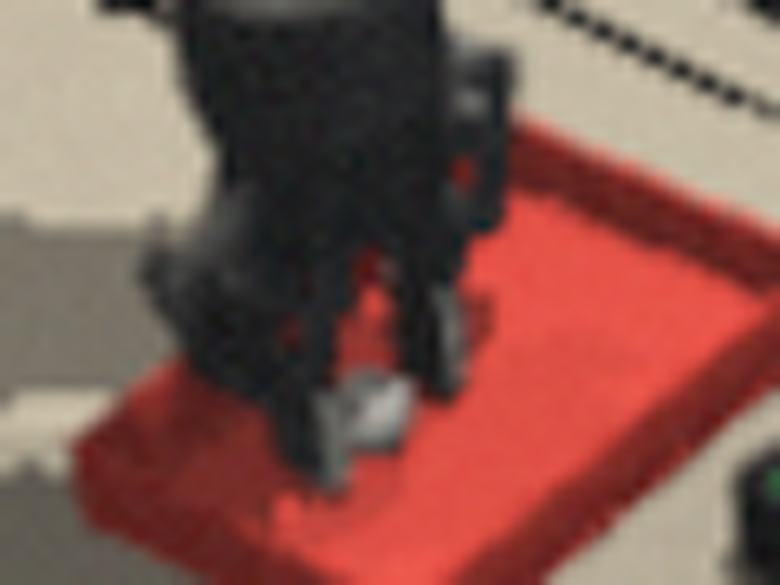

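View pics/f1.png

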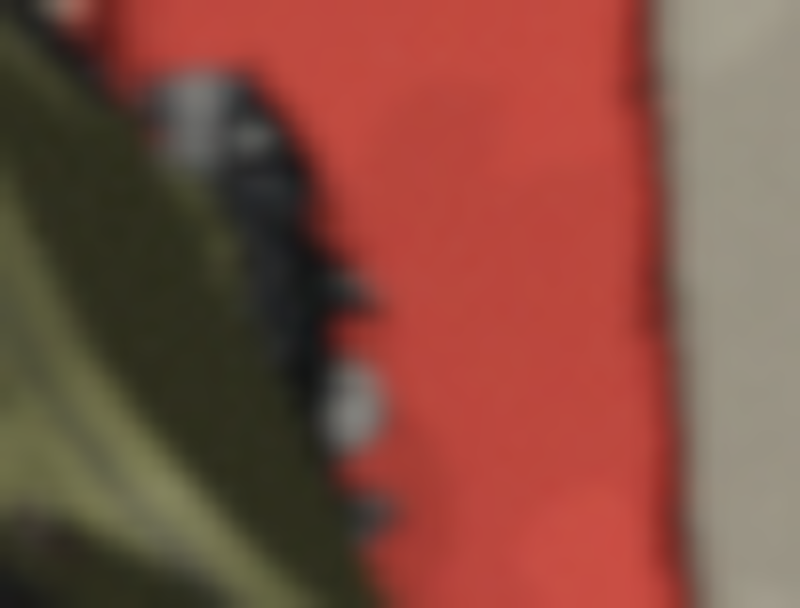

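{"api": "carry_out", "payload": {
  "rows": "0.15 0 0 0 0;0.25 0 0 0 0;0.35 0 0 0 0;0.4 0 0 0 0;0.5 0 0 0 0;0.7 0 0 0 0;1 0 0 0 0;1 0 0 0 0;1 0 0 0 0",
  "squeeze": 30
}}

```text
time: 4.6
tool_pos: [0.3886, 0.3924, 0.0076]
ee_rot: [-0.0, 0.999, 0.045, 0.0]
wrist_force: [-0.7, -0.1, 5.4]
opening: 0.0227
```

Run:
```python
from h import *
c=cams();rep()
crop(c["top"]["color"],180,185,50,38,16,"pics/g1.png");crop(c["side"]["color"],195,140,60,45,13,"pics/g2.png")
```

```text
t 4.7 p [0.3886 0.3924 0.0075] yaw 5.13 tilt 0.02 op 0.0228 F [-1.9565  0.1763  5.7095]
```

View pics/g2.png

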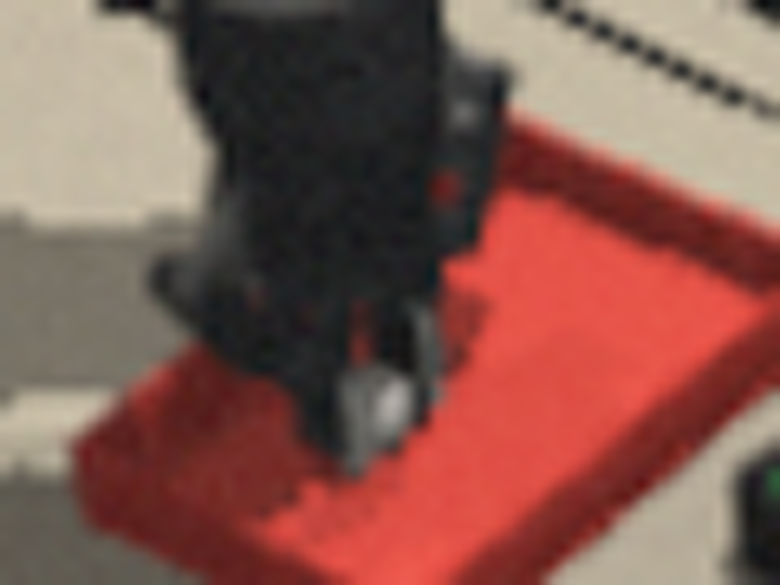

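View pics/g1.png

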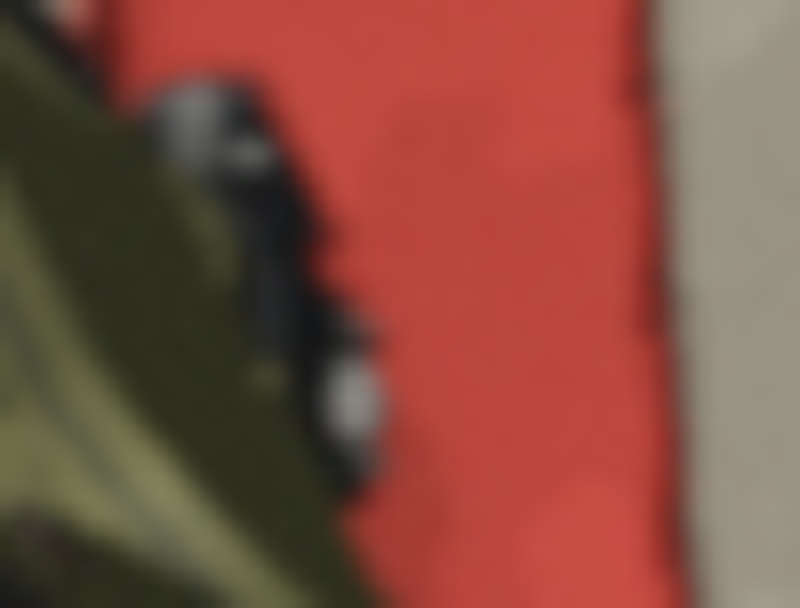

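{"api": "carry_out", "payload": {
  "rows": "1 0 0 -0.05 0;1 0 0 -0.05 0;1 0 0 -0.1 0;1 0 0 0 0"
}}

```text
time: 5.1
tool_pos: [0.3888, 0.3925, 0.0157]
ee_rot: [-0.0, 0.999, 0.045, 0.0]
wrist_force: [-0.1, -0.2, 0.3]
opening: 0.0228
```

Run:
```python
from h import *
c=cams();rep()
crop(c["top"]["color"],180,185,50,38,16,"pics/h1.png");crop(c["side"]["color"],195,140,60,45,13,"pics/h2.png")
```

```text
t 5.2 p [0.3886 0.3924 0.0154] yaw 5.13 tilt 0.01 op 0.0225 F [-0.1216 -0.2694 -0.1563]
```

View pics/h2.png

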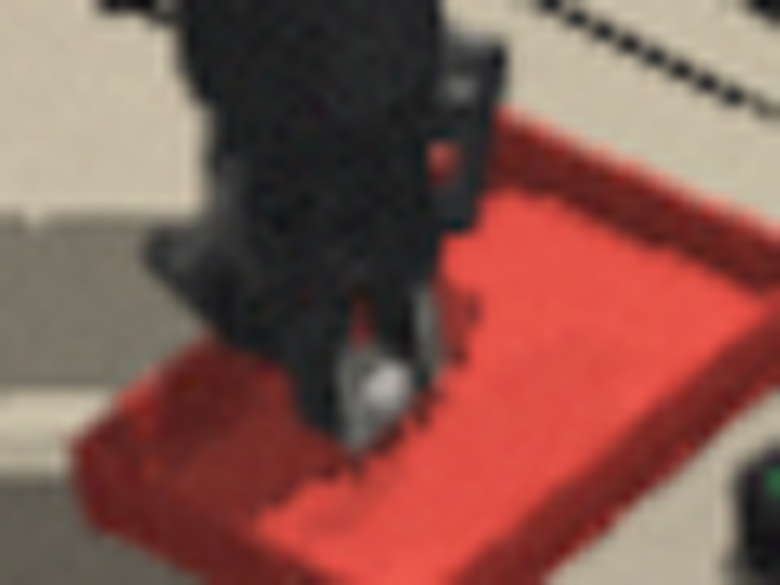

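{"api": "carry_out", "payload": {
  "rows": "1 0 0 -0.3 0;1 0 0 -0.5 0;1 0 0 -0.8 0;1 0 0 -0.8 0.08;1 0 0 -0.8 0.08;1 0 0 -0.8 0.08;1 0 0 -0.8 0.08;1 0 0 -0.8 0.08;1 0 0 -0.7 0.08;1 0 0 -0.4 0.01;1 0 0 0 0;1 0 0 0 0"
}}

```text
time: 6.4
tool_pos: [0.3882, 0.392, 0.2835]
ee_rot: [-0.0, 0.943, -0.333, 0.0]
wrist_force: [0.3, -1.0, -0.6]
opening: 0.0227
```

Run:
```python
from h import *
rep((.5332,-.3269,.285),-39)
c=cams()
crop(c["side"]["color"],160,40,120,90,6,"pics/i2.png")
```

```text
t 6.4 p [0.3882 0.392  0.2835] yaw -38.94 tilt 0.02 op 0.0227 F [ 0.2997 -0.9967 -0.6496]
units xyz [14.1154 11.7025 -0.0414]
turn units 0.0007102901919106823
```

View pics/i2.png

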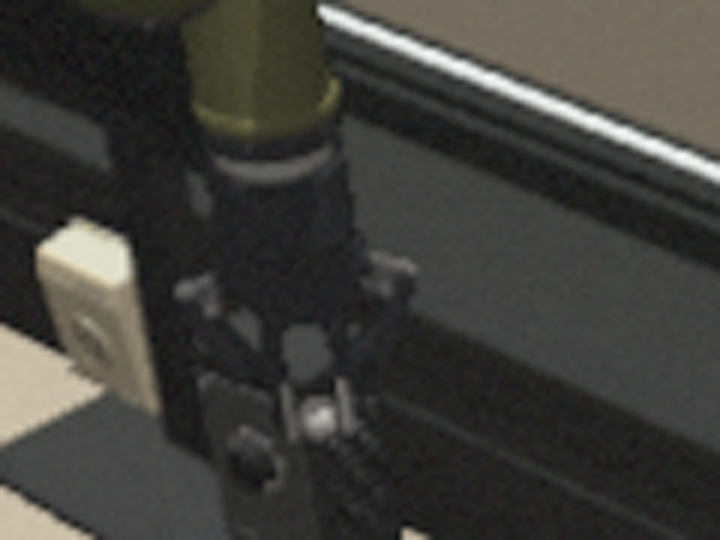

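{"api": "carry_out", "payload": {
  "rows": "1 0.3 0.25 0 0;1 0.6 0.5 0 0;1 0.82 0.68 0 0;1 0.82 0.68 0 0;1 0.82 0.68 0 0;1 0.82 0.68 0 0;1 0.82 0.68 0 0;1 0.82 0.68 0 0;1 0.82 0.68 0 0;1 0.82 0.68 0 0"
}}

```text
time: 7.5
tool_pos: [0.4636, 0.0096, 0.2824]
ee_rot: [0.001, 0.943, -0.334, -0.001]
wrist_force: [0.3, 0.1, -0.6]
opening: 0.0229
```

{"api": "carry_out", "payload": {
  "rows": "1 0.82 0.68 0 0;1 0.82 0.68 0 0;1 0.82 0.68 0 0;1 0.82 0.68 0 0;1 0.82 0.68 0 0;1 0.82 0.68 0 0;1 0.82 0.68 0 0;1 0.6 0.5 0 0;1 0.3 0.25 0 0;1 0 0 0 0;1 0 0 0 0"
}}

```text
time: 8.6
tool_pos: [0.5317, -0.3251, 0.2825]
ee_rot: [-0.001, 0.943, -0.334, -0.001]
wrist_force: [-0.6, 0.4, -0.8]
opening: 0.0226
```

Run:
```python
from h import *
rep((.5332,-.3269,.285),-39)
c=cams()
for n in c:cv2.imwrite(f"pics/{n}3.png",c[n]["color"])
```

```text
t 8.6 p [ 0.5317 -0.3251  0.2825] yaw -38.98 tilt 0.16 op 0.0226 F [-0.6447  0.3978 -0.8272]
units xyz [ 0.0557  0.0111 -0.0621]
turn units 0.00019233758808780976
```

View pics/side3.png

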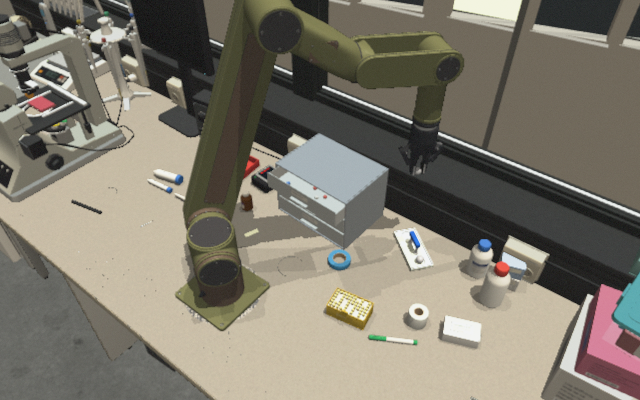

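View pics/top3.png

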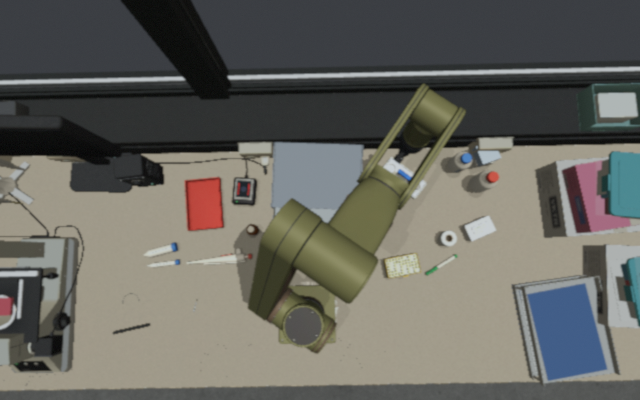

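{"api": "carry_out", "payload": {
  "rows": "1 0 0 0.3 0;1 0 0 0.6 0;1 0 0 0.8 0;1 0 0 0.8 0;1 0 0 0.8 0;1 0 0 0.8 0;1 0 0 0.7 0;1 0 0 0.4 0;1 0 0 0.2 0;1 0 0 0 0;1 0 0 0 0"
}}

```text
time: 9.8
tool_pos: [0.5332, -0.3261, 0.068]
ee_rot: [0.0, 0.943, -0.333, 0.001]
wrist_force: [0.6, 0.1, -0.4]
opening: 0.0231
```

Run:
```python
from h import *
rep((.5332,-.3269,.06),-39)
c=cams();o,p,R=pose()
for n in c:print(n,proj(c[n],p),proj(c[n],p+[0,0,.008]))
crop(c["top"]["color"],370,145,80,60,10,"pics/j1.png");crop(c["side"]["color"],380,200,80,60,10,"pics/j2.png")
```

```text
t 9.8 p [ 0.5332 -0.3261  0.068 ] yaw -38.93 tilt 0.07 op 0.0231 F [ 0.605   0.1351 -0.3939]
units xyz [0.0117 0.0164 0.2003]
turn units 0.0007364428208739406
top [393.317  165.6364] [393.6603 165.1856]
side [408.2418 222.2546] [408.5397 220.538 ]
```

View pics/j1.png

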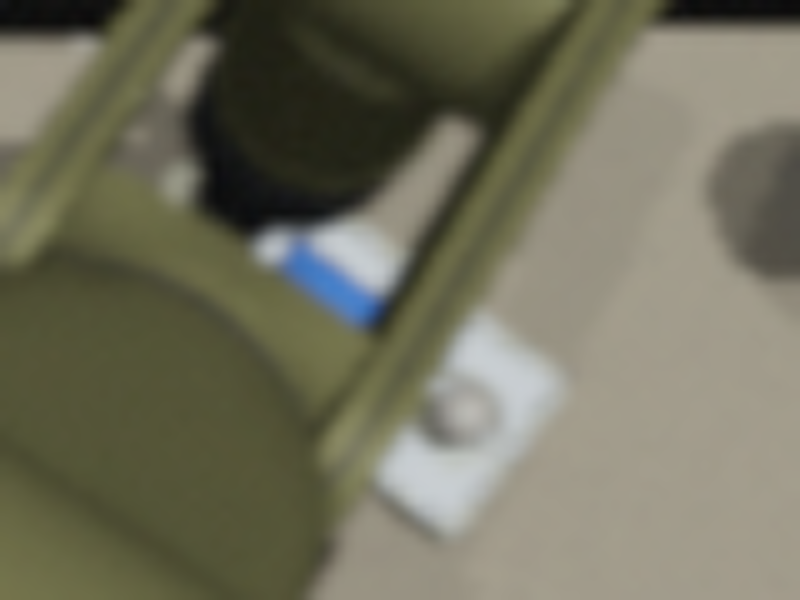

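View pics/j2.png

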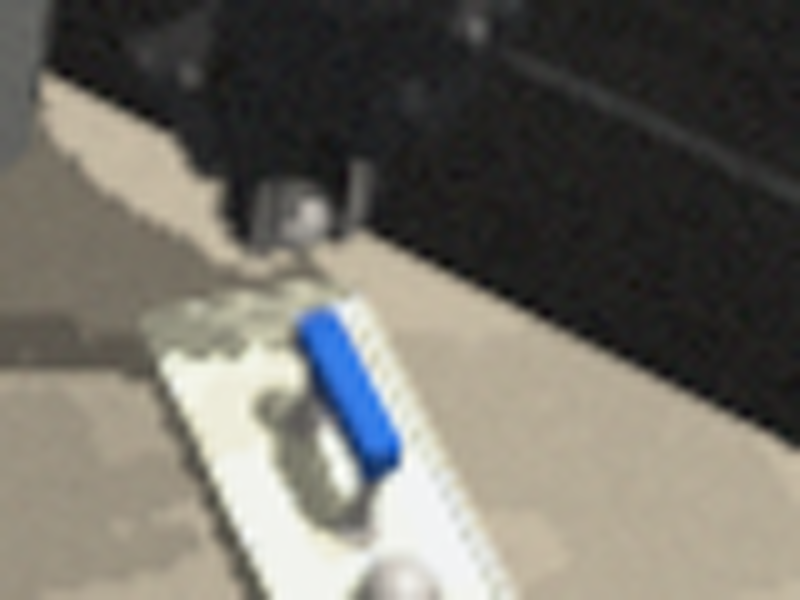

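{"api": "carry_out", "payload": {
  "rows": "1 0 0 0.3 0;1 0 0 0.3 0;1 0 0 0.2 0;1 0 0 0.1 0;1 0 0 0 0;1 0 0 0 0"
}}

```text
time: 10.5
tool_pos: [0.5327, -0.3263, 0.0311]
ee_rot: [-0.0, 0.943, -0.334, -0.0]
wrist_force: [-0.6, -0.7, 0.0]
opening: 0.0226
```

Run:
```python
from h import *
rep((.5332,-.3269,.0135),-39)
c=cams();o,p,R=pose()
crop(c["side"]["color"],380,210,60,45,13,"pics/k2.png")
for n,cc in (("T",(.5362,-.3243)),("S",(.5303,-.3292)),("cur",(.5325,-.3262))):
  print(n,(proj(c["side"],(*cc,.0135))-[380,210]+.5)*13-.5,(proj(c["side"],(*cc,.034))-[380,210]+.5)*13-.5)
```

```text
t 10.5 p [ 0.5327 -0.3263  0.0311] yaw -38.97 tilt 0.01 op 0.0226 F [-0.6097 -0.7059  0.0256]
units xyz [0.0191 0.0038 0.4394]
turn units 0.0002882343970965293
T [344.4641 305.3828] [353.9607 250.4589]
S [349.08   327.1879] [358.6467 272.2674]
cur [343.4189 316.9915] [352.9233 262.0689]
```

View pics/k2.png

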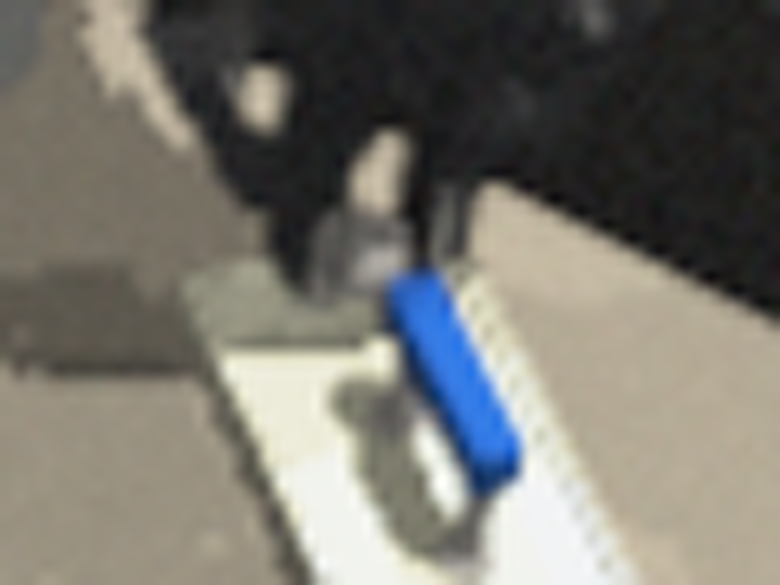

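{"api": "carry_out", "payload": {
  "rows": "1 0 -0.04 0.1 0;1 0 0 0.1 0;1 0 0 0.08 0;1 0 0 0.06 0;1 0 0 0.04 0;1 0 0 0 0;1 0 0 0 0"
}}

```text
time: 11.3
tool_pos: [0.5337, -0.325, 0.0161]
ee_rot: [0.0, 0.943, -0.334, -0.0]
wrist_force: [-0.4, 0.1, -0.3]
opening: 0.0228
```

Run:
```python
from h import *
rep((.5332,-.325,.0135),-39)
c=cams();o,p,R=pose()
crop(c["side"]["color"],380,210,60,45,13,"pics/l2.png")
```

```text
t 11.3 p [ 0.5337 -0.325   0.0161] yaw -38.97 tilt 0.0 op 0.0228 F [-0.389   0.1054 -0.2969]
units xyz [-0.0107  0.0074  0.0642]
turn units 0.0002856537056198742
```

View pics/l2.png

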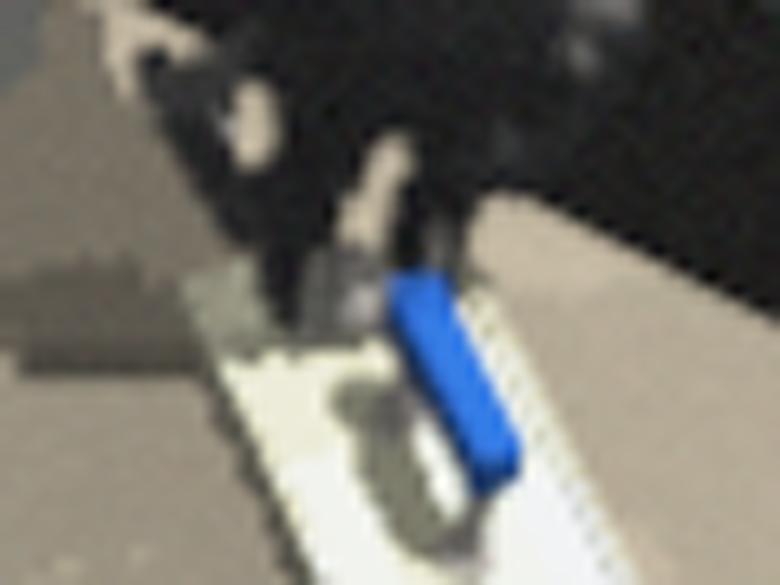

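{"api": "carry_out", "payload": {
  "rows": "1 0 0 0.03 0;1 0 0 0.03 0;1 0 0 0 0;1 0 0 0 0"
}}

```text
time: 11.8
tool_pos: [0.5336, -0.325, 0.0136]
ee_rot: [-0.0, 0.943, -0.334, -0.0]
wrist_force: [0.2, -0.1, -0.6]
opening: 0.0229
```

{"api": "carry_out", "payload": {
  "rows": "1 0 0 0.03 0;1 0 0 0 0;1 0 0 0 0"
}}

```text
time: 12.1
tool_pos: [0.5339, -0.3251, 0.0127]
ee_rot: [0.0, 0.943, -0.334, 0.0]
wrist_force: [0.1, 0.8, 1.2]
opening: 0.0228
```

{"api": "carry_out", "payload": {
  "rows": "0.46 0 0 0 0;0.42 0 0 0 0;0.4 0 0 0 0;0.37 0 0 0 0;0.34 0 0 0 0;0.3 0 0 0 0;0.25 0 0 0 0;0.25 0 0 0 0"
}}

```text
time: 12.9
tool_pos: [0.5337, -0.325, 0.0125]
ee_rot: [0.0, 0.943, -0.334, -0.0]
wrist_force: [-0.3, -0.4, 1.0]
opening: 0.0321
```

Run:
```python
from h import *
rep()
c=cams()
crop(c["side"]["color"],380,210,60,45,13,"pics/m2.png")
```

```text
t 12.9 p [ 0.5337 -0.325   0.0125] yaw -38.97 tilt 0.0 op 0.0321 F [-0.2784 -0.3792  0.9687]
```

View pics/m2.png

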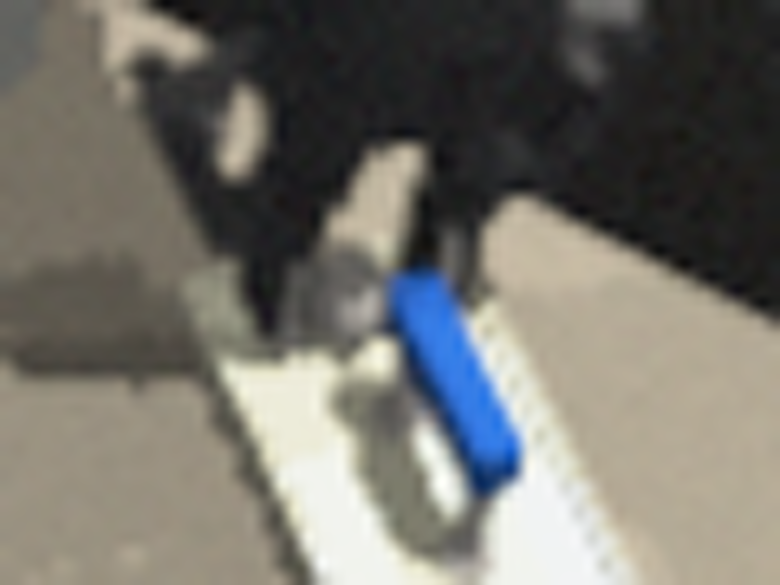

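{"api": "carry_out", "payload": {
  "rows": "0.15 0 0 0 0;0.15 0 0 -0.1 0;0.15 0 0 -0.2 0;0.15 0 0 -0.3 0;0.15 0 0 -0.6 0;0 0 0 -0.8 0;0 0 0 -0.8 0;0 0 0 -0.6 0;0 0 0 -0.4 0;0 0 0 0 0;0 0 0 0 0"
}}

```text
time: 14.1
tool_pos: [0.5337, -0.325, 0.1653]
ee_rot: [0.0, 0.943, -0.334, 0.001]
wrist_force: [-0.5, -0.0, 0.5]
opening: 0.0424
```

Run:
```python
from h import *
rep()
c=cams()
crop(c["side"]["color"],380,210,80,60,10,"pics/n2.png");crop(c["top"]["color"],370,145,80,60,10,"pics/n1.png")
```

```text
t 14.1 p [ 0.5337 -0.325   0.1653] yaw -38.97 tilt 0.08 op 0.0424 F [-0.5247 -0.0199  0.5393]
```

View pics/n2.png

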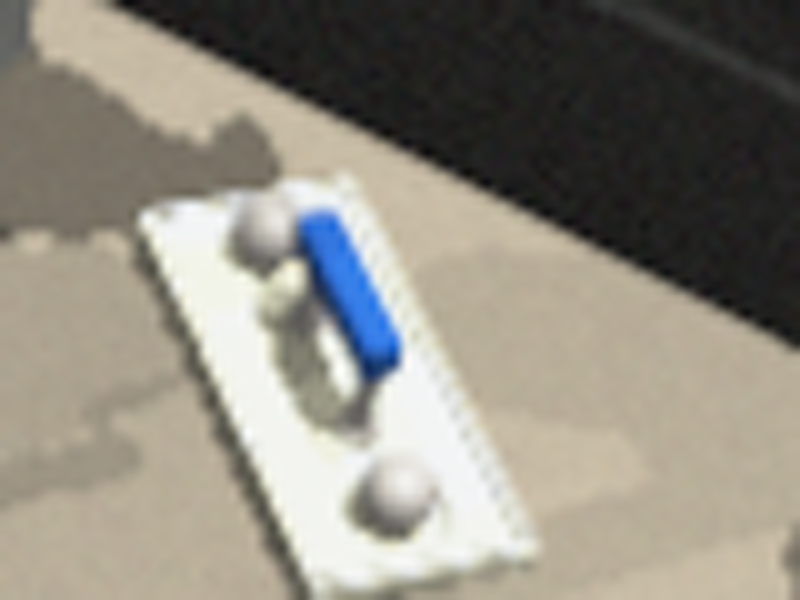

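View pics/n1.png

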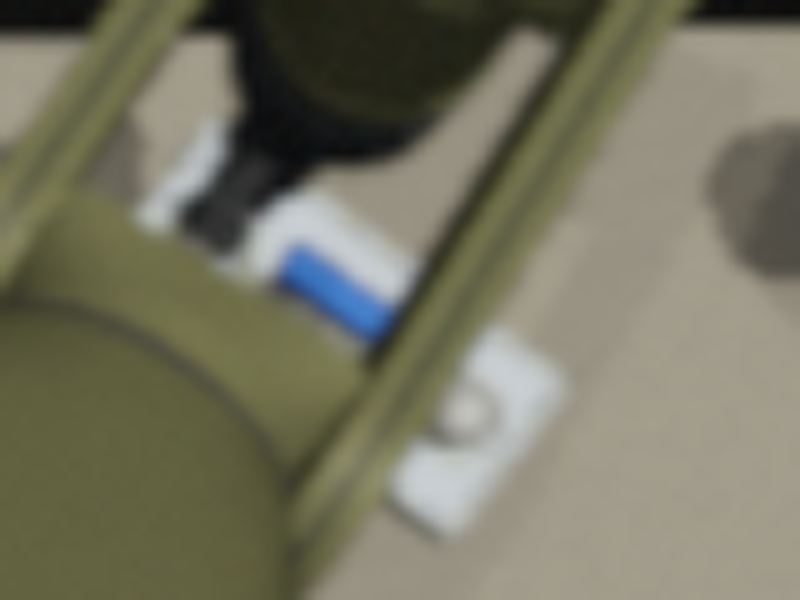

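Run:
```python
from h import *
c=cams();S=c["side"];a=lambda x,y:cr(380,210,10,x,y)
s=plane(S,a(265,231),.0205);k=plane(S,a(398,495),.0205);h=plane(S,a(349,293),.056)
print(s,k,np.linalg.norm(s-k),(s+k)/2,h)
for p in[(345,180),(140,215),(540,550),(308,592)]:print(plane(S,a(*p),.014))
```

```text
[ 0.5315 -0.3262  0.0205] [ 0.4583 -0.4188  0.0205] 0.11808640027802296 [ 0.4949 -0.3725  0.0205] [ 0.4932 -0.3754  0.056 ]
[ 0.5744 -0.3328  0.014 ]
[ 0.5178 -0.2866  0.014 ]
[ 0.4714 -0.4636  0.014 ]
[ 0.4117 -0.4143  0.014 ]
```

{"api": "carry_out", "payload": {
  "rows": "0 0.02 0.4 0 0;0 0 0.7 0.3 0;0 0 0.42 0.5 0;0 0 0 0.6 0;0 0 0 0.5 0;0 0 0 0.2 0;0 0 0 0 0;0 0 0 0 0"
}}

```text
time: 15.1
tool_pos: [0.4962, -0.3733, 0.0808]
ee_rot: [0.0, 0.943, -0.334, 0.0]
wrist_force: [-0.2, 0.5, -0.0]
opening: 0.0424
```

Run:
```python
from h import *
rep((.496,-.373,.034),-39)
c=cams();p=pose()[1]
print(cv2.imwrite("pics/x.png",c["top"]["color"]),(proj(c["side"],p)-[380,190]+.5)*10-.5)
crop(c["side"]["color"],380,190,80,60,10,"pics/o2.png")
```

```text
t 15.1 p [ 0.4962 -0.3733  0.0808] yaw -38.97 tilt 0.03 op 0.0424 F [-0.1922  0.5333 -0.0405]
units xyz [-0.0105 -0.0031  1.171 ]
turn units 0.0002983099691194171
True [360.2263 428.8696]
```

View pics/o2.png

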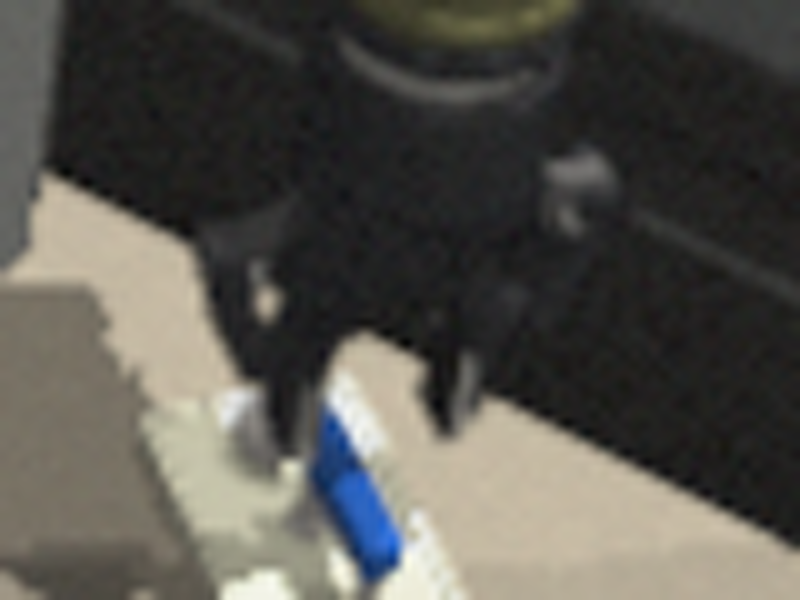

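{"api": "carry_out", "payload": {
  "rows": "0 0 0 0.2 0;0 0 0 0.3 0;0 0 0 0.3 0;0 0 0 0.25 0;0 0 0 0.1 0;0 0 0 0 0;0 0 0 0 0"
}}

```text
time: 15.9
tool_pos: [0.4961, -0.3729, 0.0344]
ee_rot: [-0.0, 0.943, -0.334, -0.0]
wrist_force: [0.9, -0.2, 0.4]
opening: 0.0429
```

Run:
```python
from h import *
rep((.496,-.373,.034),-39)
c=cams()
crop(c["side"]["color"],380,190,80,60,10,"pics/p2.png")
crop(c["top"]["color"],370,145,80,60,10,"pics/p1.png")
```

```text
t 15.9 p [ 0.4961 -0.3729  0.0344] yaw -38.97 tilt 0.01 op 0.0429 F [ 0.9133 -0.1978  0.3978]
units xyz [-0.0004  0.0051  0.0091]
turn units 0.00031720444422976215
```

View pics/p2.png

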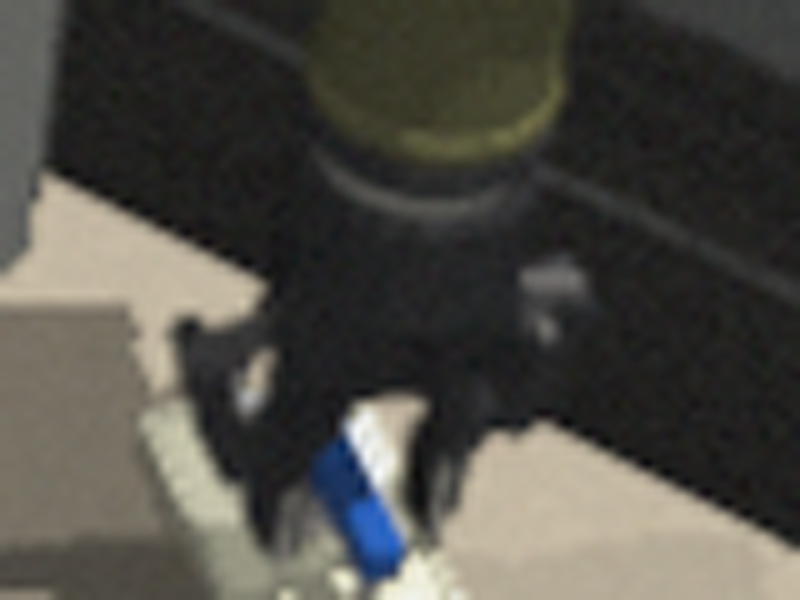

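{"api": "carry_out", "payload": {
  "rows": "0.2 0 0 0 0;0.35 0 0 0 0;0.45 0 0 0 0;0.55 0 0 0 0;0.6 0 0 0 0;0.65 0 0 0 0;0.75 0 0 0 0;1 0 0 0 0;1 0 0 0 0;1 0 0 0 0",
  "squeeze": 70
}}

```text
time: 17.0
tool_pos: [0.4962, -0.3729, 0.0347]
ee_rot: [0.0, 0.943, -0.334, 0.0]
wrist_force: [-0.5, 0.6, 3.7]
opening: 0.0146
```

{"api": "carry_out", "payload": {
  "rows": "1 0 0 -0.02 0;1 0 0 -0.04 0;1 0 0 -0.08 0;1 0 0 -0.1 0;1 0 0 -0.06 0;1 0 0 0 0;1 0 0 0 0"
}}

```text
time: 17.7
tool_pos: [0.4961, -0.3729, 0.0467]
ee_rot: [0.0, 0.943, -0.334, 0.0]
wrist_force: [-0.6, 0.3, -2.9]
opening: 0.0146
```

Run:
```python
from h import *
rep()
c=cams()
crop(c["side"]["color"],380,190,80,60,10,"pics/q2.png")
crop(c["top"]["color"],370,145,80,60,10,"pics/q1.png")
```

```text
t 17.7 p [ 0.4961 -0.3729  0.0467] yaw -38.98 tilt 0.02 op 0.0146 F [-0.6218  0.2839 -2.939 ]
```

View pics/q2.png

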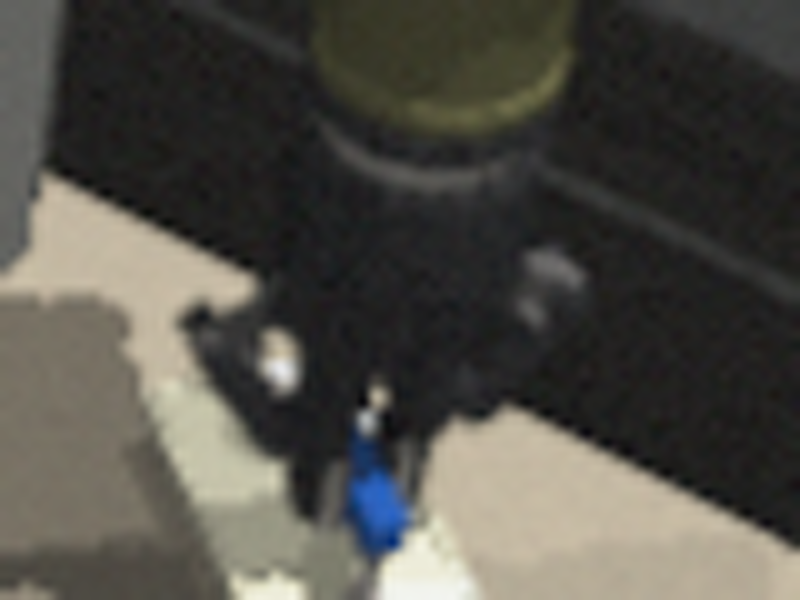

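View pics/q1.png

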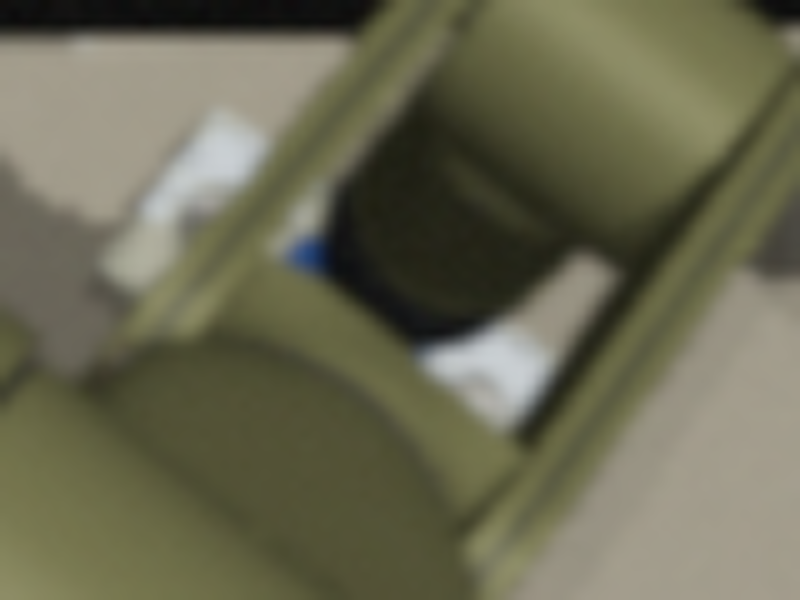

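{"api": "carry_out", "payload": {
  "rows": "1 0 0 -0.1 0;1 0 0 -0.2 0;1 0 0 -0.3 0;1 0 0 -0.4 0;1 0 0 -0.5 0;1 0 0 -0.4 0;1 0 0 -0.3 0;1 0 0 -0.2 0;1 0 0 -0.1 0;1 0 0 0 0;1 0 0 0 0"
}}

```text
time: 18.9
tool_pos: [0.4957, -0.3724, 0.1458]
ee_rot: [-0.0, 0.943, -0.334, -0.001]
wrist_force: [-0.5, -0.0, -3.6]
opening: 0.015
```

Run:
```python
from h import *
rep()
c=cams()
crop(c["side"]["color"],370,150,100,75,8,"pics/r2.png")
crop(c["top"]["color"],370,145,80,60,10,"pics/r1.png")
```

```text
t 18.9 p [ 0.4957 -0.3724  0.1458] yaw -38.97 tilt 0.08 op 0.015 F [-0.5037 -0.0056 -3.5816]
```

View pics/r2.png

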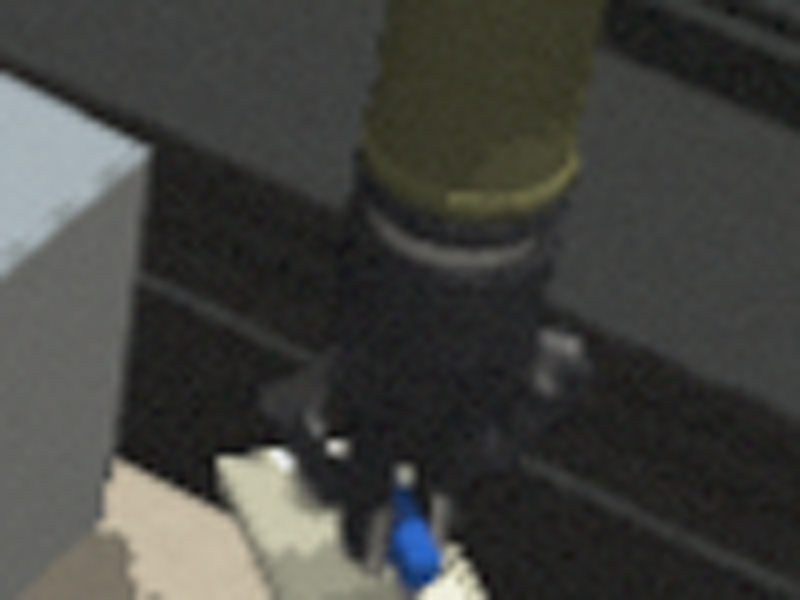

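View pics/r1.png

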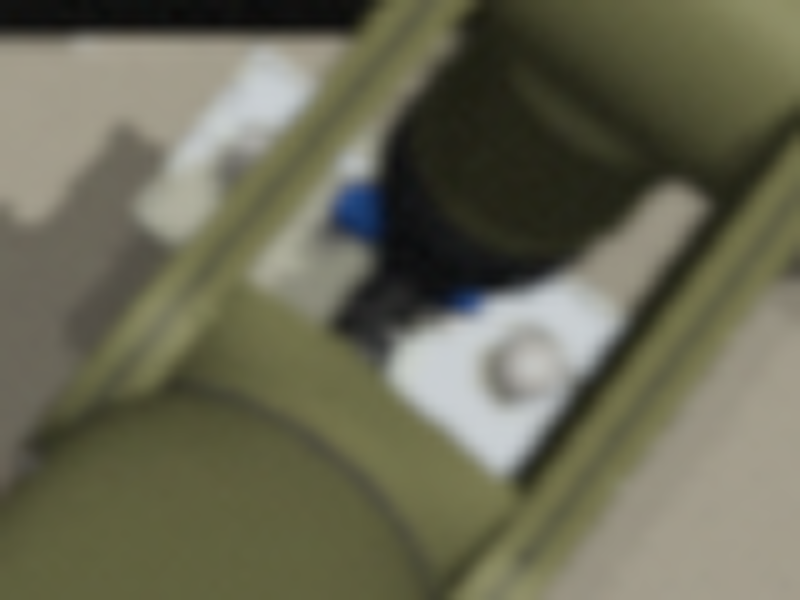

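{"api": "carry_out", "payload": {
  "rows": "1 0 0 -0.1 0;1 0 0 -0.2 0;1 0 0 -0.3 0;1 0 0 -0.4 0;1 0 0 -0.5 0;1 0 0 -0.5 0;1 0 0 -0.5 0;1 0 0 -0.5 0;1 0 0 -0.4 0;1 0 0 -0.4 0;1 0 0 -0.2 0;1 0 0 -0.1 0"
}}

```text
time: 20.2
tool_pos: [0.4964, -0.3731, 0.3123]
ee_rot: [0.0, 0.943, -0.334, 0.001]
wrist_force: [-0.3, 0.1, -3.2]
opening: 0.0146
```

Run:
```python
from h import *
rep((.461,.224,.31),-39)
c=cams();rep()
crop(c["side"]["color"],370,100,120,90,6,"pics/s2.png")
```

```text
t 20.2 p [ 0.4964 -0.3731  0.3123] yaw -38.97 tilt 0.15 op 0.0146 F [-0.2689  0.0993 -3.1727]
units xyz [-10.0764 -11.0477   0.03  ]
turn units 0.0002901369527541596
t 20.3 p [ 0.4961 -0.3728  0.3111] yaw -38.97 tilt 0.06 op 0.0149 F [-0.3539 -0.628  -3.2318]
```

View pics/s2.png

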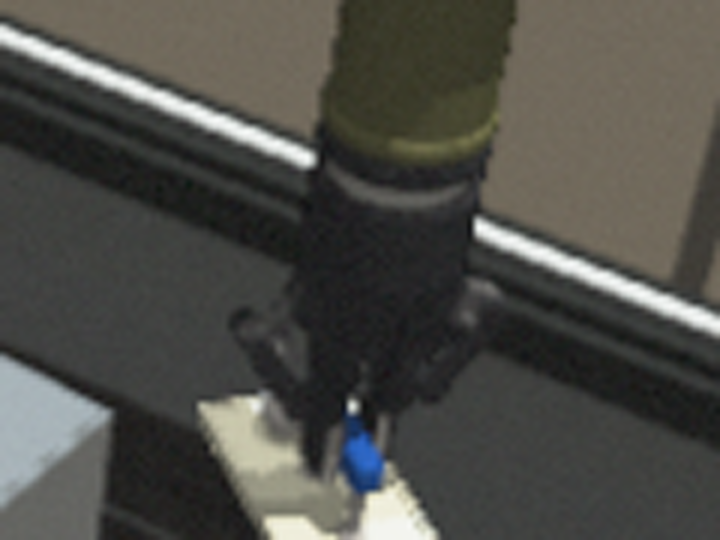

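{"api": "carry_out", "payload": {
  "rows": "1 -0.07 -0.07 0 0;1 -0.13 -0.15 0 0;1 -0.2 -0.22 0 0;1 -0.27 -0.3 0 0;1 -0.335 -0.37 0 0;1 -0.335 -0.37 0 0;1 -0.335 -0.37 0 0;1 -0.335 -0.37 0 0;1 -0.335 -0.37 0 0;1 -0.335 -0.37 0 0;1 -0.335 -0.37 0 0;1 -0.335 -0.37 0 0"
}}

```text
time: 21.5
tool_pos: [0.4847, -0.1715, 0.3108]
ee_rot: [-0.0, 0.943, -0.333, 0.0]
wrist_force: [0.6, -0.3, -3.1]
opening: 0.0149
```

{"api": "carry_out", "payload": {
  "rows": "1 -0.335 -0.37 0 0;1 -0.335 -0.37 0 0;1 -0.335 -0.37 0 0;1 -0.335 -0.37 0 0;1 -0.335 -0.37 0 0;1 -0.335 -0.37 0 0;1 -0.335 -0.37 0 0;1 -0.335 -0.37 0 0;1 -0.335 -0.37 0 0;1 -0.335 -0.37 0 0;1 -0.335 -0.37 0 0;1 -0.335 -0.37 0 0"
}}

```text
time: 22.7
tool_pos: [0.4708, 0.0674, 0.3108]
ee_rot: [-0.0, 0.943, -0.333, 0.0]
wrist_force: [-0.6, 0.1, -2.7]
opening: 0.0148
```

{"api": "carry_out", "payload": {
  "rows": "1 -0.335 -0.37 0 0;1 -0.335 -0.37 0 0;1 -0.335 -0.37 0 0;1 -0.335 -0.37 0 0;1 -0.335 -0.37 0 0;1 -0.335 -0.37 0 0;1 -0.27 -0.3 0 0;1 -0.2 -0.22 0 0;1 -0.13 -0.15 0 0;1 -0.07 -0.07 0 0;1 0 0 0 0;1 0 0 0 0"
}}

```text
time: 23.9
tool_pos: [0.4628, 0.2248, 0.3105]
ee_rot: [0.0, 0.943, -0.334, 0.0]
wrist_force: [0.1, 0.3, -3.9]
opening: 0.0146
```

Run:
```python
from h import *
rep((.461,.224,.18),-39)
c=cams()
for n in c:cv2.imwrite(f"pics/{n}5.png",c[n]["color"])
crop(c["side"]["color"],220,60,120,90,6,"pics/t2.png");crop(c["top"]["color"],180,110,120,90,6,"pics/t1.png")
```

```text
t 23.9 p [0.4628 0.2248 0.3105] yaw -38.99 tilt 0.03 op 0.0146 F [ 0.1005  0.2679 -3.8606]
units xyz [-0.0233  0.0411  3.2624]
turn units 6.694737581464475e-05
```

View pics/t2.png

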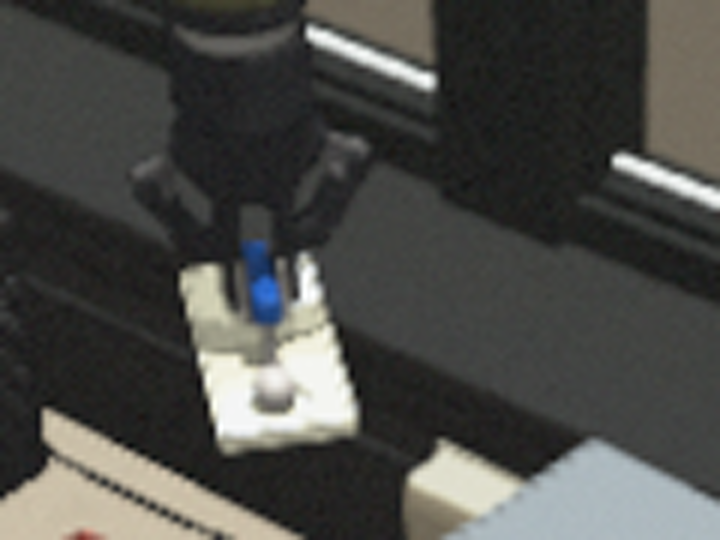

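View pics/t1.png

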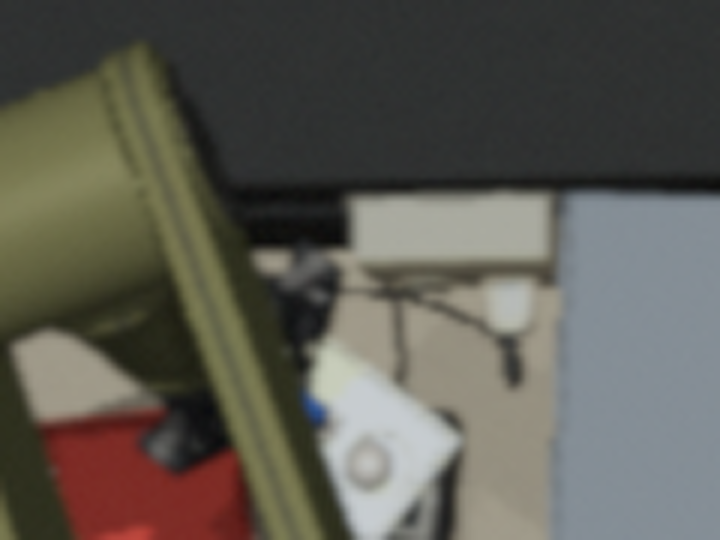

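{"api": "carry_out", "payload": {
  "rows": "1 0 0.02 0.1 0;1 0 0.02 0.2 0;1 0 0 0.3 0;1 0 0 0.4 0;1 0 0 0.42 0;1 0 0 0.42 0;1 0 0 0.41 0;1 0 0 0.4 0;1 0 0 0.3 0;1 0 0 0.2 0;1 0 0 0.1 0;1 0 0 0 0"
}}

```text
time: 25.2
tool_pos: [0.4616, 0.2239, 0.1801]
ee_rot: [0.0, 0.943, -0.334, -0.0]
wrist_force: [0.0, 0.6, -3.1]
opening: 0.0148
```

{"api": "carry_out", "payload": {
  "rows": "1 0 0 0 0;1 0 0 0 0;1 0 0 0 0;1 0 0 0 0;1 0 0 0 0"
}}

```text
time: 25.7
tool_pos: [0.4619, 0.2241, 0.1808]
ee_rot: [-0.0, 0.943, -0.334, 0.0]
wrist_force: [-0.4, -0.2, -3.0]
opening: 0.0147
```

Run:
```python
from h import *
rep((.461,.224,.18),-39)
c=cams()
crop(c["side"]["color"],220,90,100,75,8,"pics/u2.png");crop(c["top"]["color"],190,130,100,75,8,"pics/u1.png")
p=pose()[1]
print((proj(c["side"],p-[0,0,.034])-[220,90]+.5)*8-.5,(proj(c["top"],p-[0,0,.034])-[190,130]+.5)*8-.5)
```

```text
t 25.7 p [0.4619 0.2241 0.1808] yaw -38.97 tilt 0.03 op 0.0147 F [-0.4232 -0.1631 -3.0201]
units xyz [-0.0162  0.0148  0.0189]
turn units 0.000313465610885228
[375.1326 485.3717] [391.2838 440.4155]
```

View pics/u2.png

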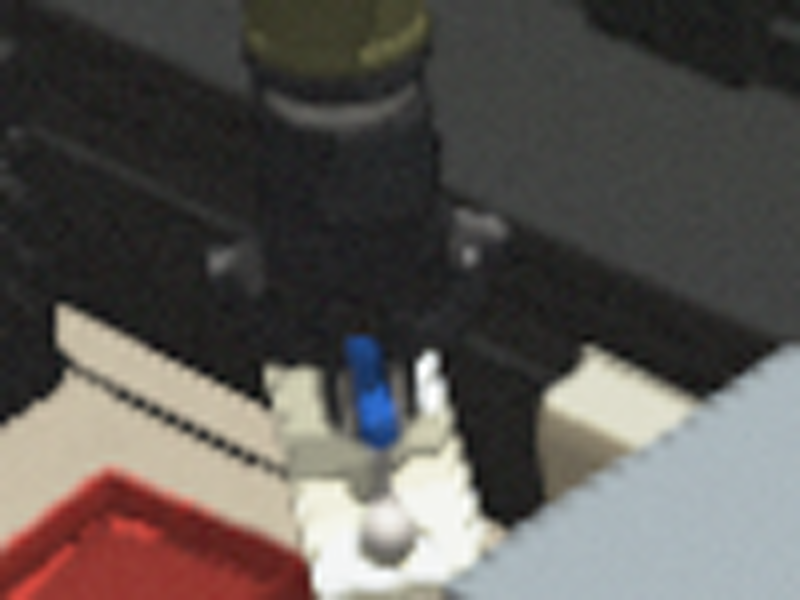

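View pics/u1.png

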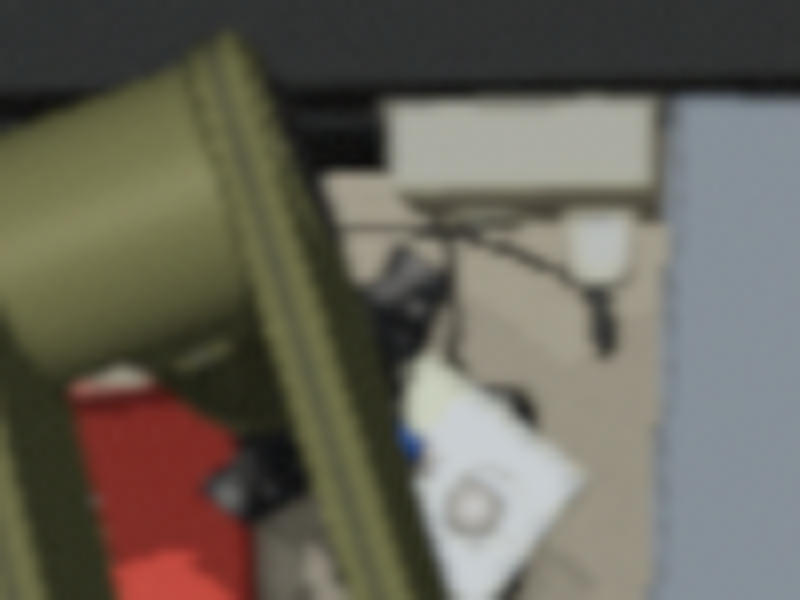

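Run:
```python
from rig import hand_in
print(hand_in())
```

```text
the job is handed in; nothing more can be done
None
```

I put the spare ball into the carrier's empty pocket, lifted the carrier by its handle over the cabinet, and handed in at about 25.7 s with it held over the reader. No verdict was reported.

**Last checks before hand-in:**
- **Position:** the gripper was at (0.462, 0.224), within a few mm of my estimate of the window centre, (0.461, 0.224).
- **Height:** I estimate the carrier's underside at about 0.147 m above the bench, or 10 cm over the glass.
- **Level and grip:** the tool was tilted 0.03° and the arm was still. The jaws were closed on the handle at 14.7 mm, with a load of about 3 N. The carrier looks level in the pictures.
- **Kept ball:** it was visible in its pocket in the last pictures.

**Not confirmed or in disagreement:**
- **Spare ball:** the arm hid it in the final pictures, so I did not see it there. I last saw it clearly after releasing it, about 3 mm from the pocket centre, and partly again early in the lift. The wrist load stayed between about 2.7 and 3.9 N during the carry. That is slightly below the roughly 4 N expected with both balls, and too noisy to prove a ball is there.
- **Cameras:** the two views disagreed by 5 to 6 mm. I settled this by comparing them with the gripper's position and used values in between.
- **Bystanders:** I saw no contact with the tray, bottles or tape roll, but I did not measure their final positions.

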